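# Close the purge cell and start its closing screw one turn

## Robot

A 6-joint arm with a two-finger parallel gripper is mounted at the origin on a cart in front of the work surface, level with it; the furniture and walls round the work are solid. World frame = base frame: x ahead of the robot, y to its left, z up, the work surface at z = 0. Lengths are in m, angles in degrees, forces in N, time in s.
With the tool pointing down it reaches from about 0.425 to 1.125 m from the base axis. Payload 14.9 kg.
Tool frame: the origin (TCP) lies at the centre of the arm's flange, where the gripper is bolted on; the fingertips stand 191 mm ahead of it and the grasp point (between the pads) lies manip.hold_point_z ahead of it (manip.hold_point_z is the distance from the TCP to the grasp point, in m); z points along the fingers, y is the line along which they close (so a half turn about z gives the same grasp; the last joint's range is limited). The gripper opens to 91 mm and grips with 3 to 60 N. Pads are 32 mm wide; open, the fingers measure 118 mm over their backs; the gripper's body (76 mm by 178 mm) begins 60 mm behind the grasp point.
Start: joints at [71.144, 21.709, 99.362, -0, 58.929, -1.908], TCP at [0.204, 0.67, 0.405] pointing down, gripper open.
Joint ranges: [-158.91, 158.91], [-42.39, 125.64], [0.06, 152.35], [-60.88, 240.88], [17.5, 164.5], [-176.32, 176.32]. Speed limits (degrees/s): [108.29, 108.29, 136.94, 180, 180, 180].

## Interface

Orientations are given as [roll, pitch, yaw] about the fixed x, y, z axes, in that order (R = Rz(yaw) Ry(pitch) Rx(roll)).
In Python, from station import manip, cams, order gives the robot as it stands.
- The arm moves only by the shell command python3 -m jog 'ROWS' [FORCE]. ROWS is JSON, a list of rows, each a list of 5 numbers: the shift along the world's x, y, z in m, then the turn about the world's z in rad, then the finger opening in m, from 0 to 0.0912. In form: [[tx, ty, tz, yaw, grip], ...]. A call has exactly 5 rows; each row shifts and turns the commanded pose from where the row before left it; what a row does not reach is not made up. A row lasts 1/12 s, in which the tool goes at most 41.7 mm and 7.16 degrees, less where a joint would pass 70% of its speed; a pose out of reach is approached as far as the arm can. A call with a gripper value outside its range is refused whole. The fingers move at their own pace and stop on an object; FORCE is the grip in N (left out, the last holds). Time passes only in rows, so rows that do not move let the fingers close, or fill a call up. It gives the time, the measured TCP pose, the force, the opening and the grip force at its end, in the units of the state.
- manip.state(): the state, without advancing time (a new reading comes with each control period).
- cams.capture(name): name is "side" or "top" or "wrist"; returns the picture (420x560x3 uint8, red, green, blue); there is no depth.
- cams.get_calibration(name): a dict with "fov_y" (degrees; the focal length in pixels is half the picture's height over the tangent of half this angle, whatever the lens; pixels are square), "cx", "cy" (the principal point, pixels), "origin" and "orientation" of the camera in the world. Camera axes: x right, y up, looking along -z (the intrinsics and any distortion apply to the point x, -y, -z); pixel columns grow to the right and rows downward; lengths in m; the calibration is good to about 2 mm. A picture is of the moment at which its call begins: read the wrist's pose just before it. get_calibration takes no time and is no camera call; for the wrist camera it gives the pose at the moment of the call.
- order.close_job(): hands the job in; it is judged then, once.
The state is a dict: "time": time; "joints": joint angles; "qd": joint speeds; "joint_efforts": joint torques, N m; "position": TCP position; "eef_rot": TCP orientation; "contact_force": force on the tool from outside, world axes, zero at the start; "moment": the same for the moment, N m; "opening": opening from 0.0 (shut) to 1.0 (fully open); "grip_force": force on a finger pad.
Only numpy, scipy, OpenCV 4.12 (cv2) and the standard library are available. Lean on these libraries where they do the work, as an engineer would, in place of code of your own. Each camera call takes 0.05 s, during which the arm holds its last target. There are 200 camera calls.

## Task

Swing the lid of the gas purge cell down until it is shut. Then start its captive closing screw without crossing the thread: turn the hexagonal knob backward (anticlockwise seen from above) until the screw drops off the start of the thread, then one full turn forward (clockwise), and no more. Finish with the fingers still gripping the knob there, the lid shut and the screw just started, so that the cell can be flushed before it is tightened; leave the glassware and bottles round it alone.

Things in the scene. Friction and masses are not known exactly. Their poses are not given: they have to be found in the camera images.
- cell: Aluminium purge cell, a fixed block 140 (x) x 130 (y) x 46 mm with a round chamber and a hose barb on each side; origin: centre of its underside on the worktop; +x points to the hinge side (away from the robot at yaw 0), z up. The lid's hinge axis runs parallel to y at x = +64, z = 54 mm.
- thread_mouth (a point): Top centre of the brass bushing in the cell that takes the screw, in the cell's frame at x = -46, y = 0, z = 46 mm (z axis up). Its internal thread is right-handed, single-start, 6 mm pitch; at which angle it starts is not known.
- lid (a joint): Angle of the lid (rad): 0 = shut, positive = opened up and away from the robot (1.3 to 1.5 at the start, nearly upright). Aluminium plate 124 mm wide, 12 mm thick (hinge axis in its mid-plane), reaching 128 mm from the hinge axis; shut, its upper face is at z = 60 mm. The hinge is stiff: the lid stays where it is left, needs up to 8 N at its free edge and must be pushed all the way.
- lid_edge (a point): A clear spot on the upper (outer) face of the lid where it can be pushed shut: 110 mm from the hinge axis, 45 mm to +y of the knob's axis; the mirrored spot 45 mm to -y is as good. z axis = outward normal of the lid, x axis = towards the hinge. While the lid stands up this face looks away from the robot.
- knob (a point): Centre of the black hexagonal knob of the captive screw: 32 mm across flats, 22 mm high (z = the screw's axis, up when the lid is shut) with a 3 mm crown on top; two flats face +-y of this point, so the grasp repeats every 60 degrees. It stands 46 mm above the lid's mid-plane at travel 0, 110 mm from the hinge, mid-width: lid shut, 100 mm above the worktop plus screw_travel; gap under it 29 mm.
- screw (a joint): Turn of the screw in the lid (rad), any number of turns: grows when turned backward (anticlockwise from above, loosening), falls when turned forward (clockwise). Its zero means nothing for the thread: the drop comes 0.8 to 2.4 rad backward of the value at the very start; shutting the lid itself can drag the screw forward by up to 0.4 rad. It turns easily (below 0.05 N m).
- screw_travel (a joint): Height of the screw in the lid (m), negative = lower, range -0.017 to 0.004, at the bottom stop at the start. The screw (0.27 kg) sinks by its own weight unless squeezed; loosely closed fingers (gap 34 to 35 mm) turn it and let it rise and sink. Lid shut it rests at -0.0005 to -0.003; turned backward it rises 1 mm/rad to 0, then drops to -0.006. Forward from there: -6 mm a turn (1.4 mm play).
- wash_bottle: Plastic wash bottle with bent spout, 68 x 126 x 242 mm, origin at the bottom centre of its bounding box; leave it alone.
- beaker: Beaker of 75 mm diameter, 95 mm high, origin at the bottom; leave it alone.
- dropper: Brown dropper bottle, 41 mm diameter, 114 mm high, origin at the bottom; leave it alone.

How it is judged:
By the outcome, as a careful person would: the job done as asked, in the order asked, and still so for the second after the job is handed in, while the arm keeps its last pose, push and grip.
It also fails if it takes over 72 s, if anything falls off the work surface, if the arm or the gripper's body presses on something with over 40 N, if the wrist force passes 120 N, or if a joint passes its speed limit or range.

## Working session

There is one attempt and no reset: what is moved stays moved. The work goes in short steps, Python scripts to look and compute and a shell command to move; the robot and the scene stay as the last step left them, time stands still between calls to the robot, and variables do not carry over. Pictures are saved under pics/ and viewed, at most 10 in all, crops included, and the job is handed in when it is done.

```bash
mkdir -p pics; ls
python3 - <<'E'
from station import manip,cams,order
import cv2
print(manip.hold_point_z, manip.state())
for n in ("side","top"):
    print(n,cams.get_calibration(n))
    im=cams.capture(n); cv2.imwrite(f"pics/{n}0.png",im[:,:,::-1])
print(cams.get_calibration("wrist"))
E
```

```text
pics
0.172 {'time': 0.0, 'joints': array([ 7.11453563e+01,  2.17391081e+01,  9.93929010e+01, -1.25713625e-03,
        5.89286788e+01, -1.90798204e+00]), 'qd': array([-0.06930123, -0.0056537 ,  0.02487748, -0.01133615, -0.00323051,
       -0.03623771]), 'joint_efforts': array([-6.44365136e-03, -7.63762307e+01, -4.34325385e+01,  6.47702906e-02,
        4.27225430e-02, -7.85869793e-05]), 'position': array([0.2039899 , 0.66944247, 0.40410432]), 'eef_rot': array([-1.79939310e+02, -9.45083819e-04,  1.63053987e+02]), 'contact_force': array([-0.028476  ,  0.66001173, -0.46245978]), 'moment': array([0.0276735 , 0.01219776, 0.01898842]), 'grip_force': 0.0, 'opening': 1.003220351269171}
side {'fov_y': 43.89198292286891, 'cx': 281.2141038192941, 'cy': 204.12338710702497, 'origin': array([ 0.71366763, -0.82868499,  1.05440185]), 'orientation': array([40.88409856, -0.89568008, 10.46466343])}
top {'fov_y': 57.94710590381493, 'cx': 280.2636532063633, 'cy': 203.46487154228524, 'origin': array([0.43141271, 0.0294383 , 1.03839541]), 'orientation': array([  7.36516495,   0.36323962, -91.31439231])}
{'fov_y': 70.6395614652987, 'cx': 279.5961483110754, 'cy': 209.64449499711472, 'origin': array([0.13571432, 0.69003598, 0.38520058]), 'orientation': array([-1.46474105e+01,  6.73474273e-02,  7.30849301e+01])}
```

View pics/side0.png

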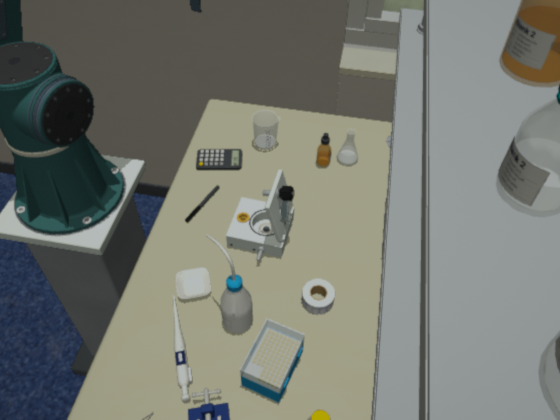

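View pics/top0.png

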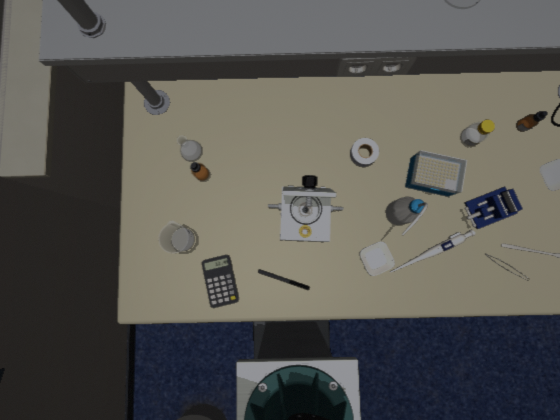

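The side view shows the cell at about (262,225), the lid nearly upright with its knob at (287,195), and the wash bottle at (237,305). The top view shows the cell block at about (306,214), the bushing at (305,231) and the knob at (310,182). I'll enlarge both.

Run:
```python
import cv2,numpy as np
a=cv2.imread("pics/top0.png")[165:255,260:350]; b=cv2.imread("pics/side0.png")[165:265,220:310]
a=cv2.resize(a,(400,400),interpolation=cv2.INTER_CUBIC); b=cv2.resize(b,(400,444),interpolation=cv2.INTER_CUBIC)
a=cv2.copyMakeBorder(a,0,44,0,0,cv2.BORDER_CONSTANT)
cv2.imwrite("pics/crop0.png",np.hstack([a,b]))
```

```text
(no output)
```

View pics/crop0.png

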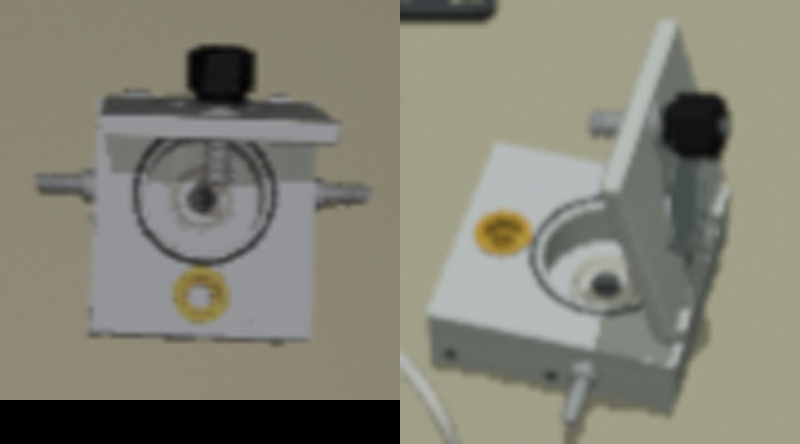

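The crop, at 4.44x, shows these points:

| Point | Top crop | Side crop |
|---|---|---|
| Bushing | (202,295) | (502,233) |
| Knob | (222,73) | (695,125) |
| Block near corner, left | (90,334) | (497,145) |
| Block near corner, right | (312,340) | (430,320) |

Next I'll triangulate them.

```bash
cat > h.py <<'E'
import numpy as np
from scipy.spatial.transform import Rotation as R
from scipy.optimize import least_squares
from station import manip,cams
def ray(c,u,v):
    f=210/np.tan(np.radians(c["fov_y"]/2))
    d=R.from_euler("xyz",c["orientation"],degrees=True).apply([(u-c["cx"])/f,-(v-c["cy"])/f,-1])
    return np.array(c["origin"]),d/np.linalg.norm(d)
def tri(*rays):
    A=sum(np.eye(3)-np.outer(d,d) for o,d in rays); b=sum((np.eye(3)-np.outer(d,d))@o for o,d in rays)
    p=np.linalg.solve(A,b); return p,[np.linalg.norm(np.cross(p-o,d)) for o,d in rays]
def atz(r,z): o,d=r; return o+d*(z-o[2])/d[2]
def proj(c,p):
    f=210/np.tan(np.radians(c["fov_y"]/2))
    q=R.from_euler("xyz",c["orientation"],degrees=True).inv().apply(np.array(p)-c["origin"])
    return np.array([c["cx"]+f*q[0]/-q[2], c["cy"]-f*q[1]/-q[2]])
E
python3 - <<'E'
from h import *
T=cams.get_calibration("top");S=cams.get_calibration("side")
t=lambda u,v:ray(T,260+u/4.444-.39,165+v/4.444-.39)
s=lambda u,v:ray(S,220+(u-400)/4.444-.39,165+v/4.444-.39)
P={"bush":((202,295),(502,233)),"knob":((222,73),(695,125)),"cL":((90,334),(497,145)),"cR":((312,340),(430,320)),"lidR":((340,140),(610,190))}
for k,(a,b) in P.items():
    print(k,*tri(t(*a),s(*b)),"z46:",atz(t(*a),.046),atz(s(*b),.046))
E
```

```text
bush [ 0.4848902  -0.03037328  0.04916337] [np.float64(0.0007323864536333095), np.float64(0.0007323864536334971)] z46: [ 0.4857596  -0.03033503  0.046     ] [ 0.48347879 -0.02811132  0.046     ]
knob [ 0.59364152 -0.03721427  0.17059333] [np.float64(0.0009967752902989313), np.float64(0.000996775290298859)] z46: [ 0.61803433 -0.04643977  0.046     ] [0.57567875 0.07385038 0.046     ]
cL [0.46489316 0.03616333 0.04549322] [np.float64(0.00044675582901170744), np.float64(0.00044675582901168397)] z46: [0.46445158 0.03602053 0.046     ] [0.4654384  0.03588109 0.046     ]
cR [ 0.45827271 -0.09407494  0.04383386] [np.float64(0.00028691713192221017), np.float64(0.0002869171319222678)] z46: [ 0.4579423  -0.09389561  0.046     ] [ 0.45909313 -0.09556313  0.046     ]
lidR [ 0.55830078 -0.09559723  0.17737677] [np.float64(0.0016108857049216962), np.float64(0.0016108857049217929)] z46: [ 0.57587944 -0.11522467  0.046     ] [0.53674998 0.01493446 0.046     ]
```

Triangulation puts the cell origin at about (0.531, -0.032) with yaw about -2.9°. The hinge is at x≈0.595 and the lid at about 75°. I'll move to behind the lid on the +y side with the fingers shut, turning to yaw ≈ -3° on the way.

```bash
python3 - <<'E'
from h import *
S=cams.get_calibration("side")
for z in (.15,.2,.24): print(z,atz(ray(S,208,236),z))
E
python3 -m jog '[[0.0176,-0.0265,0,-0.1155,0],[0.0176,-0.0265,0,-0.1155,0],[0.0176,-0.0265,0,-0.1155,0],[0.0176,-0.0265,0,-0.1155,0],[0.0176,-0.0265,0,-0.1155,0]]' 20 
python3 -m jog '[[0.0176,-0.0265,0,-0.1155,0],[0.0176,-0.0265,0,-0.1155,0],[0.0176,-0.0265,0,-0.1155,0],[0.0176,-0.0265,0,-0.1155,0],[0.0176,-0.0265,0,-0.1155,0]]'
python3 -m jog '[[0.0176,-0.0265,0,-0.1155,0],[0.0176,-0.0265,0,-0.1155,0],[0.0176,-0.0265,0,-0.1155,0],[0.0176,-0.0265,0,-0.1155,0],[0.0176,-0.0265,0,-0.1155,0]]'
python3 -m jog '[[0.0176,-0.0265,0,-0.1155,0],[0.0176,-0.0265,0,-0.1155,0],[0.0176,-0.0265,0,-0.1155,0],[0.0176,-0.0265,0,-0.1155,0],[0.0176,-0.0265,0,-0.1155,0]]'
python3 -m jog '[[0.0176,-0.0265,0,-0.1155,0],[0.0176,-0.0265,0,-0.1155,0],[0.0176,-0.0265,0,-0.1155,0],[0.0176,-0.0265,0,-0.1155,0],[0.0176,-0.0265,0,-0.1155,0]]'
```

```text
0.15 [ 0.44583725 -0.17724198  0.15      ]
0.2 [ 0.46064429 -0.21325711  0.2       ]
0.24 [ 0.47248993 -0.24206922  0.24      ]
time: 0.52
position: [0.2925, 0.5357, 0.4044]
eef_rot: [-180.0, 0.0, 129.7]
contact_force: [0.3, -1.1, -0.9]
opening: 0.666
grip_force: 0.0
time: 0.93
position: [0.3806, 0.4031, 0.4046]
eef_rot: [-180.0, 0.0, 96.6]
contact_force: [0.2, 0.3, 0.6]
opening: 0.303
grip_force: 0.0
time: 1.35
position: [0.4686, 0.2706, 0.4046]
eef_rot: [-180.0, 0.0, 63.5]
contact_force: [0.1, -0.1, 0.0]
opening: 0.006
grip_force: 0.0
time: 1.77
position: [0.5566, 0.1381, 0.4046]
eef_rot: [-180.0, 0.0, 30.4]
contact_force: [0.3, 0.8, -0.4]
opening: 0.006
grip_force: 0.0
time: 2.18
position: [0.6446, 0.0056, 0.4044]
eef_rot: [-180.0, 0.0, -2.7]
contact_force: [0.2, 0.6, 0.7]
opening: 0.007
grip_force: 0.0
```

```bash
python3 -m jog '[[0,0.001,-0.0115,0,0],[0,0.001,-0.0115,0,0],[0,0.001,-0.0115,0,0],[0,0,-0.0115,0,0],[0,0,-0.0115,0,0]]'
python3 -m jog '[[-0.01,0,0,0,0],[-0.01,0,0,0,0],[-0.01,0,0,0,0],[-0.01,0,0,0,0],[-0.01,0,0,0,0]]'
python3 -m jog '[[-0.007,0,-0.001,0,0],[-0.007,0,-0.002,0,0],[-0.007,0,-0.003,0,0],[-0.006,0,-0.003,0,0],[0,0,0,0,0]]'
python3 - <<'E'
from station import cams
import cv2,numpy as np
a=cams.capture("side")[140:265,200:330,::-1];b=cams.capture("top")[140:265,240:370,::-1]
cv2.imwrite("pics/p1.png",cv2.resize(np.hstack([b,a]),(780,375),interpolation=cv2.INTER_CUBIC))
E
```

```text
time: 2.6
position: [0.6434, 0.011, 0.3457]
eef_rot: [-180.0, 0.1, -2.3]
contact_force: [-0.5, 0.4, -0.7]
opening: 0.004
grip_force: 0.0
time: 3.02
position: [0.593, 0.0102, 0.3479]
eef_rot: [-180.0, -0.1, -2.4]
contact_force: [8.4, 0.4, -2.7]
opening: 0.005
grip_force: 3.4
time: 3.43
position: [0.5661, 0.0102, 0.3383]
eef_rot: [-180.0, -0.0, -2.4]
contact_force: [1.6, 1.4, 1.9]
opening: 0.004
grip_force: 0.9
```

View pics/p1.png

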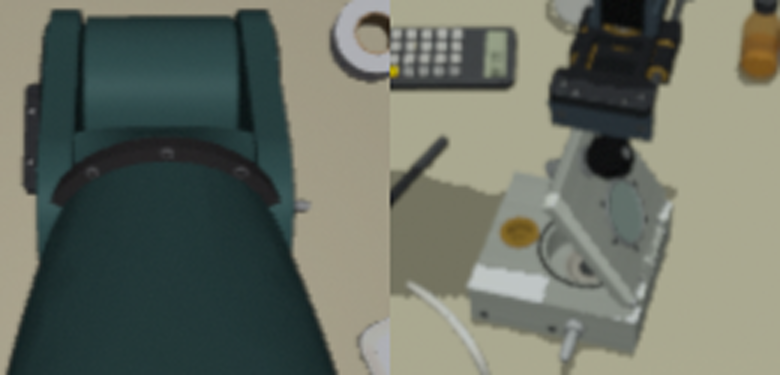

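The side view shows the fingers behind the lid beside the knob (610,155), with the lid already pushed to about 60°. The top view is blocked by the arm. I'll carry on along the arc.

```bash
python3 -m jog '[[-0.005,0,-0.003,0,0],[-0.005,0,-0.003,0,0],[-0.005,0,-0.003,0,0],[-0.005,0,-0.004,0,0],[-0.005,0,-0.004,0,0]]'
python3 -m jog '[[-0.004,0,-0.004,0,0],[-0.004,0,-0.004,0,0],[-0.004,0,-0.004,0,0],[-0.004,0,-0.005,0,0],[-0.003,0,-0.005,0,0]]'
python3 -m jog '[[-0.003,0.001,-0.005,0,0],[-0.003,0.001,-0.005,0,0],[-0.002,0.001,-0.005,0,0],[-0.002,0.001,-0.005,0,0],[-0.002,0.001,-0.005,0,0]]'
python3 -m jog '[[-0.002,0,-0.005,0,0],[-0.002,0,-0.005,0,0],[-0.002,0,-0.005,0,0],[-0.002,0,-0.004,0,0],[-0.002,0,-0.004,0,0]]'
```

```text
time: 3.95
position: [0.5415, 0.0101, 0.3208]
eef_rot: [-180.0, -0.0, -2.4]
contact_force: [4.6, 1.5, 1.5]
opening: 0.005
grip_force: 1.6
time: 4.37
position: [0.5225, 0.0101, 0.2987]
eef_rot: [180.0, 0.0, -2.4]
contact_force: [2.9, 0.9, 3.0]
opening: 0.007
grip_force: 1.2
time: 4.78
position: [0.5108, 0.0152, 0.2736]
eef_rot: [180.0, 0.0, -2.4]
contact_force: [-0.2, -1.2, 1.1]
opening: 0.004
grip_force: 0.9
time: 5.2
position: [0.5012, 0.0151, 0.251]
eef_rot: [-180.0, -0.0, -2.4]
contact_force: [3.0, -0.7, 4.8]
opening: 0.004
grip_force: 2.7
```

```bash
python3 -m jog '[[-0.001,0,-0.001,0,0],[-0.001,0,-0.001,0,0],[-0.001,0,-0.001,0,0],[0,0,0,0,0],[0,0,0,0,0]]'
```

```text
time: 5.62
position: [0.5002, 0.0151, 0.2507]
eef_rot: [-180.0, -0.3, -2.4]
contact_force: [1.3, 1.9, 41.0]
opening: 0.006
grip_force: 20.5
```

The lid is shut: 41 N with the tips at z≈0.060. I'll back off, rise, go over the knob, open, and take wrist pictures from two heights.

```bash
python3 -m jog '[[0,0,0.02,0,0],[0,0,0.035,0,0],[0,0,0.04,0,0.05],[0,0,0.035,0,0.05],[0,0,0.02,0,0.05]]'
python3 -m jog '[[-0.004,-0.015,0,0,0.05],[-0.004,-0.015,0,0,0.05],[-0.004,-0.015,0,0,0.05],[-0.003,0,0,0,0.05],[0,0,0,0,0.05]]'
python3 - <<'E'
from h import *
import cv2,json
c=cams.get_calibration("wrist"); a=cams.capture("wrist")
json.dump({k:np.array(v).tolist() for k,v in c.items()},open("w1.json","w")); cv2.imwrite("pics/w1.png",a[:,:,::-1]); print(manip.state()["position"],proj(c,[.485,-.03,.1]))
E
python3 -m jog '[[0,0,-0.016,0,0.05],[0,0,-0.016,0,0.05],[0,0,-0.016,0,0.05],[0,0,-0.012,0,0.05],[0,0,0,0,0.05]]'
python3 - <<'E'
from h import *
import cv2,json
c=cams.get_calibration("wrist"); a=cams.capture("wrist")
json.dump({k:np.array(v).tolist() for k,v in c.items()},open("w2.json","w")); cv2.imwrite("pics/w2.png",a[:,:,::-1])
print(manip.state()["position"],proj(c,[.485,-.03,.1]))
b=cv2.imread("pics/w1.png"); b=np.hstack([b[210:420,180:380],a[210:420,180:380,::-1]])
cv2.imwrite("pics/w12.png",cv2.resize(b,(800,420),interpolation=cv2.INTER_CUBIC))
E
```

```text
time: 6.03
position: [0.4979, 0.0151, 0.4013]
eef_rot: [-180.0, -0.1, -2.4]
contact_force: [1.0, -0.4, -0.2]
opening: 0.189
grip_force: 0.0
time: 6.45
position: [0.4822, -0.0301, 0.3976]
eef_rot: [-180.0, 0.1, -2.5]
contact_force: [0.1, 0.6, -1.1]
opening: 0.538
grip_force: 0.0
[ 0.48256282 -0.02975356  0.39768619] [279.17396313 204.29179681]
time: 6.92
position: [0.4824, -0.0291, 0.3359]
eef_rot: [-180.0, 0.2, -2.4]
contact_force: [-1.1, -0.7, -0.1]
opening: 0.55
grip_force: 0.0
[ 0.4827741  -0.02927453  0.33713186] [280.39857199 222.97993415]
```

View pics/w12.png

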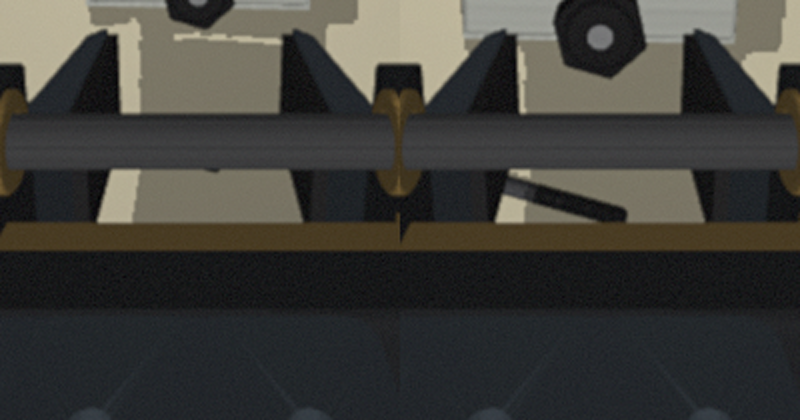

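The knob's silver centre appears at about (279,209) in the first picture and (280,228) in the second. The hexagon looks rotated, so I'll enlarge it.

Run:
```python
import cv2,numpy as np
a=cv2.imread("pics/w1.png")[175:245,240:320];b=cv2.imread("pics/w2.png")[185:255,240:320]
cv2.imwrite("pics/wk.png",np.hstack([cv2.resize(x,(400,350),interpolation=cv2.INTER_CUBIC) for x in (cv2.convertScaleAbs(a,alpha=2),cv2.convertScaleAbs(b,alpha=2))]))
```

```text
(no output)
```

View pics/wk.png

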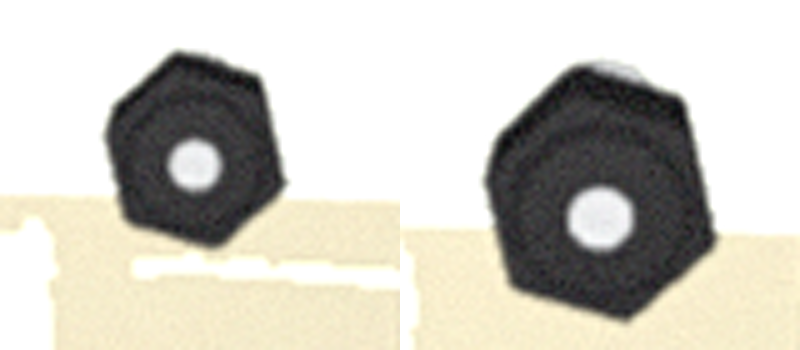

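Run:
```python
from h import *
import json
L=lambda n:json.load(open(n))
a,b=L("w1.json"),L("w2.json")
p,e=tri(ray(a,278.6,207.6),ray(b,279.6,228.2));print(p,e)
for z in (.108,):
  c=atz(ray(b,279.6,228.2),.112)
  for u,v in((285,100),(315,238),(227,320),(112,288)):
    q=atz(ray(b,240+u/5-.4,185+v/5-.4),z); d=q-c; print(q,np.hypot(*d[:2]),np.degrees(np.arctan2(d[1],d[0])))
```

```text
[ 0.48468459 -0.02942494  0.11151363] [np.float64(4.549015604707163e-05), np.float64(4.549015604707193e-05)]
[ 0.50101395 -0.04238074  0.108     ] 0.020741752079156052 -38.79160808002753
[ 0.47968389 -0.04629599  0.108     ] 0.01768047776339726 -106.97981463110638
[ 0.46713269 -0.03274787  0.108     ] 0.018030653938056335 -169.25495922073975
[ 0.47298157 -0.01567994  0.108     ] 0.01812887714356903 130.8829398838504
```

The knob top is at (0.4847, -0.0294, 0.1115), so travel is about -2.5 mm. The flats are aligned for a tool yaw of 11.3° mod 60. I'll descend at yaw 11.3 and close loosely to 34.5 mm.

```bash
python3 -m jog '[[0.001,0,-0.010,0.08,0.05],[0.001,0,-0.015,0.08,0.05],[0,0,-0.018,0.079,0.05],[0,0,-0.015,0,0.05],[0,0,-0.010,0,0.05]]' 5
python3 -m jog '[[0,0,0,0,0.05],[0,0,0,0,0.04],[0,0,0,0,0.0345],[0,0,0,0,0.0345],[0,0,0,0,0.0345]]'
python3 - <<'E'
from h import *
import cv2
a=cams.capture("wrist");print(manip.state()["position"],manip.state()["eef_rot"],manip.state()["opening"]*.0912)
cv2.imwrite("pics/g0.png",a[:,:,::-1])
cv2.imwrite("pics/g0c.png",cv2.resize(cv2.convertScaleAbs(a[180:330,180:380,::-1],alpha=2),(800,600),interpolation=cv2.INTER_CUBIC))
E
```

```text
time: 7.38
position: [0.4852, -0.0295, 0.2698]
eef_rot: [-180.0, 0.0, 11.3]
contact_force: [0.5, 0.1, -0.2]
opening: 0.551
grip_force: 0.0
time: 7.8
position: [0.4854, -0.0299, 0.271]
eef_rot: [180.0, -0.1, 11.3]
contact_force: [-1.0, -0.9, 0.1]
opening: 0.379
grip_force: 0.0
[ 0.4852575  -0.0298979   0.27090252] [ 1.79982715e+02 -5.95633027e-02  1.12965476e+01] 0.03447801216658012
```

View pics/g0c.png

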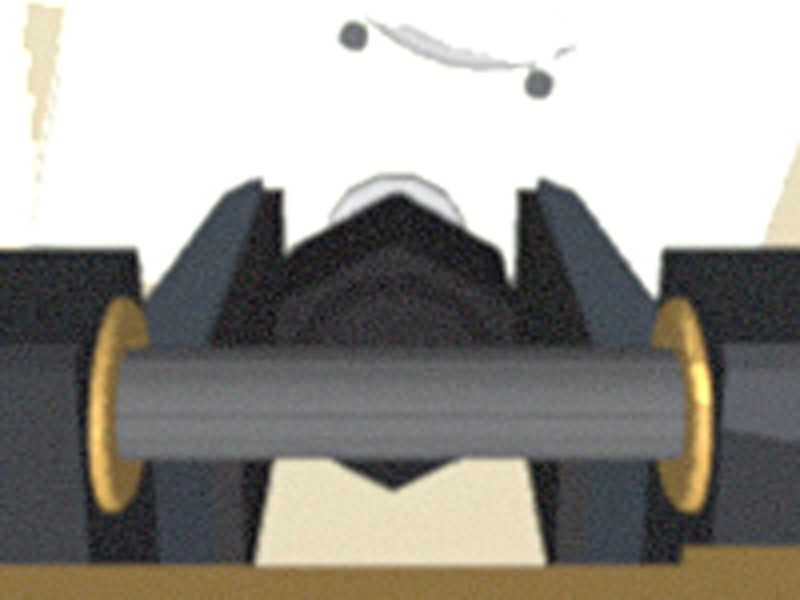

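The loose grasp is good: the near vertex of the knob is at crop (395,488), i.e. pixel (278.6,302), and the far lower vertex at (400,190), i.e. pixel (280,227.5). Both will shift by 3 to 6 px when the screw drops. I'll turn backward and track them.

```bash
cat > m.py <<'E'
import sys,cv2
from h import *
a=cams.capture("wrist"); s=manip.state()
cv2.imwrite(f"pics/m_{s['time']:.2f}.png",a[:,:,::-1])
g=cv2.GaussianBlur(cv2.cvtColor(a,cv2.COLOR_RGB2GRAY),(3,3),0).astype(float)
def edge(rows,cols):   # sub-pixel dark/bright crossing per column
    out=[]
    for c in cols:
        v=g[rows,c]; i=np.argmin(v>45) if v[0]>45 else np.argmax(v>45)
        out.append(rows[i]-(0 if i==0 else (v[i]-45)/(v[i]-v[i-1])*(rows[1]-rows[0])))
    return np.array(out)
far=edge(np.arange(205,245),range(262,298,3)); near=edge(np.arange(294,322),range(264,294,3))
print("t %.2f yaw %.1f z %.4f Fz %.1f Mz %.2f"%(s["time"],s["eef_rot"][2],s["position"][2],s["contact_force"][2],s["moment"][2]),"far",far.round(1),"near",near.round(1))
E
python3 m.py
python3 -m jog '[[0,0,0,0.1,0.0345],[0,0,0,0.1,0.0345],[0,0,0,0.1,0.0345],[0,0,0,0.1,0.0345],[0,0,0,0.1,0.0345]]' | grep -E "grip|open"
python3 m.py
python3 -m jog '[[0,0,0,0.04,0.0345],[0,0,0,0.04,0.0345],[0,0,0,0.04,0.0345],[0,0,0,0.04,0.0345],[0,0,0,0,0.0345]]' | grep -E "grip|open"
python3 m.py
```

```text
t 7.90 yaw 11.3 z 0.2707 Fz 1.1 Mz 0.00 far [236.8 235.  233.5 231.7 230.3 228.7 228.5 229.8 231.8 233.4 235.2 236.9] near [294.  296.1 297.7 299.2 300.7 301.1 299.5 298.1 296.5 294. ]
opening: 0.377
grip_force: 1.0
t 8.37 yaw 40.6 z 0.2704 Fz 1.3 Mz 0.03 far [235.7 234.5 233.4 232.3 231.3 230.2 229.  228.  229.2 231.4 233.8 235.8] near [294.  296.2 298.4 300.4 300.5 299.5 294.1 297.3 296.3 295.1]
opening: 0.377
grip_force: 0.5
t 8.83 yaw 49.0 z 0.2704 Fz 0.5 Mz -0.03 far [235.7 234.3 233.4 232.3 231.1 230.  228.9 227.9 228.9 231.2 233.5 235.5] near [294.  296.2 298.2 294.1 300.4 299.5 298.5 297.5 296.4 295. ]
```

```bash
python3 -m jog '[[0,0,0,0.04,0.0345],[0,0,0,0.04,0.0345],[0,0,0,0.04,0.0345],[0,0,0,0.04,0.0345],[0,0,0,0,0.0345]]' | grep -E "grip_"
python3 m.py
python3 -m jog '[[0,0,0,0.04,0.0345],[0,0,0,0.04,0.0345],[0,0,0,0.04,0.0345],[0,0,0,0.04,0.0345],[0,0,0,0,0.0345]]' | grep -E "grip_"
python3 m.py
python3 -m jog '[[0,0,0,0.04,0.0345],[0,0,0,0.04,0.0345],[0,0,0,0.04,0.0345],[0,0,0,0.04,0.0345],[0,0,0,0,0.0345]]' | grep -E "grip_"
python3 m.py
```

```text
grip_force: 0.5
t 9.30 yaw 58.1 z 0.2703 Fz 0.4 Mz -0.00 far [235.6 234.3 233.4 232.4 231.3 230.1 229.  228.  228.6 231.  233.3 235.5] near [294.  296.2 298.2 300.4 300.5 299.5 298.4 297.3 296.2 295. ]
grip_force: 0.6
t 9.77 yaw 67.3 z 0.2703 Fz 0.6 Mz -0.05 far [235.9 234.7 233.5 232.4 231.4 230.4 229.4 228.4 228.7 230.9 233.4 235.6] near [294.  296.2 298.5 294.1 300.5 294.1 298.5 294.1 296.4 295.2]
grip_force: 0.3
t 10.23 yaw 76.5 z 0.2703 Fz 0.1 Mz 0.05 far [236.  234.8 233.8 232.6 231.6 230.5 229.4 228.5 228.7 230.9 233.4 235.5] near [294.  294.1 294.2 294.2 294.1 294.1 294.1 294.1 294.1 295.3]
```

```bash
sed -i 's/arange(294,322)/arange(296,322)/' m.py
python3 -m jog '[[0,0,0,0.04,0.0345],[0,0,0,0.04,0.0345],[0,0,0,0.04,0.0345],[0,0,0,0.04,0.0345],[0,0,0,0,0.0345]]' | grep -E "grip_"
python3 m.py
python3 -m jog '[[0,0,0,0.04,0.0345],[0,0,0,0.04,0.0345],[0,0,0,0.04,0.0345],[0,0,0,0.04,0.0345],[0,0,0,0,0.0345]]' | grep -E "grip_"
python3 m.py
python3 -m jog '[[0,0,0,0.04,0.0345],[0,0,0,0.04,0.0345],[0,0,0,0.04,0.0345],[0,0,0,0.04,0.0345],[0,0,0,0,0.0345]]' | grep -E "grip_"
python3 m.py
```

```text
grip_force: 0.5
t 10.70 yaw 85.6 z 0.2703 Fz 0.2 Mz 0.02 far [236.1 234.8 233.8 232.8 231.8 230.8 229.5 228.5 228.8 231.  233.4 235.6] near [296.  296.1 298.2 300.3 300.7 299.8 298.7 297.7 296.8 296. ]
grip_force: 0.5
t 11.17 yaw 94.8 z 0.2703 Fz 0.5 Mz -0.00 far [236.4 235.1 234.  232.9 231.8 230.8 229.8 228.8 228.9 231.2 233.4 235.8] near [296.  296.1 298.3 300.3 301.  300.  299.  298.  297.  296. ]
grip_force: 0.7
t 11.63 yaw 103.9 z 0.2703 Fz 0.6 Mz -0.03 far [236.6 235.2 234.2 233.2 232.  230.9 229.8 228.9 228.9 231.2 233.5 235.6] near [296.  296.1 298.3 300.4 301.1 300.2 299.2 298.2 297.2 296.1]
```

```bash
python3 -m jog '[[0,0,0,0.04,0.0345],[0,0,0,0.04,0.0345],[0,0,0,0.04,0.0345],[0,0,0,0.04,0.0345],[0,0,0,0,0.0345]]' | grep -E "grip_"
python3 m.py
python3 -m jog '[[0,0,0,0.04,0.0345],[0,0,0,0.04,0.0345],[0,0,0,0.04,0.0345],[0,0,0,0.04,0.0345],[0,0,0,0,0.0345]]' | grep -E "grip_"
python3 m.py
```

```text
grip_force: 0.9
t 12.10 yaw 113.1 z 0.2703 Fz 0.8 Mz 0.02 far [236.7 235.4 234.5 233.3 232.2 231.2 229.9 228.9 229.1 231.2 233.6 235.7] near [296.  296.  298.2 300.3 301.3 300.3 299.3 298.3 297.2 296.2]
grip_force: 0.1
t 12.57 yaw 122.3 z 0.2701 Fz -0.1 Mz 0.03 far [235.8 233.9 232.9 231.5 230.1 228.8 227.5 226.5 227.6 229.7 231.6 233.3] near [296. 296. 296. 296. 296. 297. 296. 296. 296. 296.]
```

```bash
python3 -m jog '[[0,0,0,0.04,0.0345],[0,0,0,0.04,0.0345],[0,0,0,0.04,0.0345],[0,0,0,0.04,0.0345],[0,0,0,0,0.0345]]' | grep -E "grip_"
python3 m.py
```

```text
grip_force: 0.6
t 13.03 yaw 131.4 z 0.2703 Fz 0.7 Mz -0.02 far [235.2 233.6 232.3 230.9 229.7 228.5 227.2 226.1 227.  229.  231.2 233.3] near [296.  296.  296.  296.  296.  296.3 296.  296.  296.  296. ]
```

The drop came between tool yaw 113 and 122, seen as a 2.6 px shift at the far vertex and about 5 px at the near one. Allowing for the 8.5° lag of the loose fingers, the knob angle at the drop is about 109-110°, so the target is about -250°. Now turning forward.

```bash
python3 -m jog '[[0,0,0,-0.1,0.0345],[0,0,0,-0.1,0.0345],[0,0,0,-0.1,0.0345],[0,0,0,-0.1,0.0345],[0,0,0,-0.1,0.0345]]' | grep -E "grip_"
python3 m.py
python3 -m jog '[[0,0,0,-0.1,0.0345],[0,0,0,-0.1,0.0345],[0,0,0,-0.1,0.0345],[0,0,0,-0.1,0.0345],[0,0,0,-0.1,0.0345]]' | grep -E "grip_"
python3 -m jog '[[0,0,0,-0.1,0.0345],[0,0,0,-0.1,0.0345],[0,0,0,-0.1,0.0345],[0,0,0,-0.1,0.0345],[0,0,0,-0.1,0.0345]]' | grep -E "grip_"
python3 m.py
```

```text
grip_force: 0.6
t 13.50 yaw 102.1 z 0.2702 Fz 0.0 Mz -0.01 far [236.3 233.9 231.6 229.7 227.7 225.8 226.5 227.6 229.  230.  231.5 232.6] near [296. 296. 296. 296. 296. 296. 296. 296. 296. 296.]
grip_force: 0.6
grip_force: 1.0
t 14.38 yaw 45.0 z 0.2701 Fz -0.4 Mz 0.02 far [234.9 231.6 229.4 227.  224.6 225.4 226.5 227.6 228.6 229.6 230.5 231.7] near [296 296 296 296 296 296 296 296 296 296]
```

```bash
python3 -m jog '[[0,0,0,-0.1,0.0345],[0,0,0,-0.1,0.0345],[0,0,0,-0.1,0.0345],[0,0,0,-0.1,0.0345],[0,0,0,-0.1,0.0345]]' | grep -E "grip_"
python3 -m jog '[[0,0,0,-0.1,0.0345],[0,0,0,-0.1,0.0345],[0,0,0,-0.1,0.0345],[0,0,0,-0.1,0.0345],[0,0,0,-0.1,0.0345]]' | grep -E "grip_"
python3 -m jog '[[0,0,0,-0.1,0.0345],[0,0,0,-0.1,0.0345],[0,0,0,-0.1,0.0345],[0,0,0,-0.1,0.0345],[0,0,0,-0.1,0.0345]]' | grep -E "grip_"
python3 -m jog '[[0,0,0,-0.1,0.0345],[0,0,0,-0.1,0.0345],[0,0,0,-0.1,0.0345],[0,0,0,-0.1,0.0345],[0,0,0,0,0.0345]]' | grep -E "grip_"
python3 m.py
```

```text
grip_force: 1.3
grip_force: 1.5
grip_force: 1.1
grip_force: 0.4
t 16.10 yaw -63.0 z 0.2702 Fz -1.2 Mz 0.02 far [234.9 231.9 230.3 228.3 226.1 225.4 226.7 228.5 229.7 230.9 232.3 233.9] near [296 296 296 296 296 296 296 296 296 296]
```

```bash
ls pics
python3 - <<'E'
import cv2,numpy as np,glob
f=["pics/m_12.57.png","pics/m_14.38.png","pics/m_16.10.png"]
import os
f=[x if os.path.exists(x) else sorted(glob.glob(x[:-5]+"*"))[0] for x in f]
cv2.imwrite("pics/cmp.png",np.hstack([cv2.resize(cv2.convertScaleAbs(cv2.imread(x)[200:310,235:325],alpha=2),(266,325),interpolation=cv2.INTER_CUBIC) for x in f]))
E
```

```text
crop0.png
g0.png
g0c.png
m_10.23.png
m_10.70.png
m_11.17.png
m_11.63.png
m_12.10.png
m_12.57.png
m_13.03.png
m_13.50.png
m_14.38.png
m_16.10.png
m_7.90.png
m_8.37.png
m_8.83.png
m_9.30.png
m_9.77.png
p1.png
side0.png
top0.png
w1.png
w12.png
w2.png
wk.png
```

View pics/cmp.png

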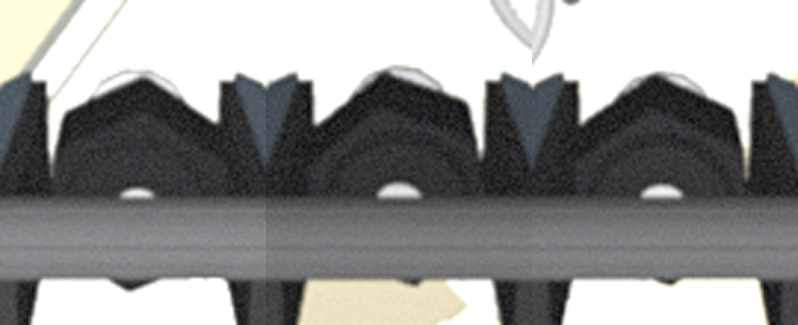

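The drop and sink are confirmed: the silver dot and the knob moved up between frames. The vertex offset varies with yaw because of a sub-millimetre axis offset. I'll squeeze gently to align the knob at yaw -63°, then open, turn back 240° while lowering slightly, and take it again loosely.

```bash
python3 -m jog '[[0,0,0,0,0.031],[0,0,0,0,0.031],[0,0,0,0,0.031],[0,0,0,0,0.031],[0,0,0,0,0.031]]' 3
python3 m.py
python3 -m jog '[[0,0,0,0,0.056],[0,0,0,0,0.056],[0,0,0,0,0.056],[0,0,0,0,0.056],[-0.0006,0.0004,0,0,0.056]]'
python3 -m jog '[[0,0,0,0.12,0.056],[0,0,0,0.12,0.056],[0,0,0,0.12,0.056],[0,0,0,0.12,0.056],[0,0,0,0.12,0.056]]' | grep eef
python3 -m jog '[[0,0,0,0.12,0.056],[0,0,0,0.12,0.056],[0,0,0,0.12,0.056],[0,0,0,0.12,0.056],[0,0,0,0.12,0.056]]' | grep eef
python3 -m jog '[[0,0,0,0.12,0.056],[0,0,0,0.12,0.056],[0,0,0,0.12,0.056],[0,0,0,0.12,0.056],[0,0,0,0.12,0.056]]' | grep eef
python3 -m jog '[[0,0,0,0.12,0.056],[0,0,0,0.12,0.056],[0,0,0,0.12,0.056],[0,0,0,0.12,0.056],[0,0,0,0.12,0.056]]' | grep eef
python3 -m jog '[[0,0,0,0.12,0.056],[0,0,0,0.12,0.056],[0,0,0,0.12,0.056],[0,0,0,0.12,0.056],[0,0,0,0.12,0.056]]' | grep eef
python3 -m jog '[[0,0,0,0.12,0.056],[0,0,0,0.12,0.056],[0,0,0,0.12,0.056],[0,0,0,0.12,0.056],[0,0,0,0.12,0.056]]' | grep eef
python3 -m jog '[[0,0,0,0.12,0.056],[0,0,0,0.12,0.056],[0,0,0,0.12,0.056],[0,0,0,0.12,0.056],[0,0,0,0.109,0.056]]'
python3 m.py
```

```text
time: 16.52
position: [0.4852, -0.0299, 0.2703]
eef_rot: [-180.0, -0.0, -63.1]
contact_force: [2.9, -0.1, 0.0]
opening: 0.364
grip_force: 3.0
t 16.57 yaw -63.1 z 0.2703 Fz -0.8 Mz 0.03 far [235.4 232.8 231.  229.2 226.7 225.6 226.8 228.3 229.5 230.9 232.2 234. ] near [296 296 296 296 296 296 296 296 296 296]
time: 16.98
position: [0.4844, -0.0295, 0.2702]
eef_rot: [180.0, 0.0, -63.2]
contact_force: [-0.7, -1.1, 0.2]
opening: 0.613
grip_force: 0.0
eef_rot: [180.0, 0.0, -28.5]
eef_rot: [-180.0, 0.0, 5.9]
eef_rot: [-180.0, 0.0, 40.3]
eef_rot: [-180.0, 0.0, 74.7]
eef_rot: [-180.0, -0.0, 109.1]
eef_rot: [-180.0, -0.0, 143.4]
time: 19.9
position: [0.4843, -0.0295, 0.2702]
eef_rot: [-180.0, -0.0, 177.2]
contact_force: [-0.3, -0.6, 0.2]
opening: 0.616
grip_force: 0.0
t 19.95 yaw 177.6 z 0.2702 Fz -0.7 Mz 0.02 far [236.8 234.8 232.6 230.6 228.7 226.7 226.8 228.7 230.1 231.4 232.6 234.2] near [296.  296.  296.  296.  296.  296.  296.1 296.  296.  296. ]
```

```bash
python3 -m jog '[[0,0,-0.0025,0,0.0345],[0,0,-0.0025,0,0.0345],[0,0,0,0,0.0345],[0,0,0,0,0.0345],[0,0,0,0,0.0345]]' 5
python3 m.py
python3 -m jog '[[0,0,0,-0.1,0.0345],[0,0,0,-0.1,0.0345],[0,0,0,-0.1,0.0345],[0,0,0,-0.1,0.0345],[0,0,0,-0.1,0.0345]]' | grep -E "grip_"
python3 -m jog '[[0,0,0,-0.1,0.0345],[0,0,0,-0.1,0.0345],[0,0,0,-0.1,0.0345],[0,0,0,-0.1,0.0345],[0,0,0,-0.1,0.0345]]' | grep -E "grip_"
python3 -m jog '[[0,0,0,-0.1,0.0345],[0,0,0,-0.1,0.0345],[0,0,0,-0.1,0.0345],[0,0,0,-0.1,0.0345],[0,0,0,-0.1,0.0345]]' | grep -E "grip_"
python3 -m jog '[[0,0,0,-0.1,0.0345],[0,0,0,-0.1,0.0345],[0,0,0,-0.1,0.0345],[0,0,0,-0.1,0.0345],[0,0,0,-0.1,0.0345]]' | grep -E "grip_"
python3 m.py
python3 -m jog '[[0,0,0,-0.1,0.0345],[0,0,0,-0.1,0.0345],[0,0,0,-0.1,0.0345],[0,0,0,-0.1,0.0345],[0,0,0,-0.1,0.0345]]' | grep -E "grip_"
python3 -m jog '[[0,0,0,-0.1,0.0345],[0,0,0,-0.1,0.0345],[0,0,0,-0.1,0.0345],[0,0,0,-0.1,0.0345],[0,0,0,-0.1,0.0345]]'
python3 m.py
```

```text
time: 20.37
position: [0.4845, -0.0295, 0.2652]
eef_rot: [-180.0, -0.0, 176.8]
contact_force: [0.2, -0.0, 0.2]
opening: 0.382
grip_force: 0.0
t 20.42 yaw 176.8 z 0.2652 Fz 0.1 Mz 0.00 far [239.3 236.8 234.9 233.  231.1 229.1 229.2 231.1 232.5 233.8 235.  236.4] near [296.  296.  296.  297.4 298.5 299.9 301.  299.7 298.1 296.2]
grip_force: 0.9
grip_force: 0.8
grip_force: 0.6
grip_force: 0.6
t 22.13 yaw 61.5 z 0.2654 Fz -0.4 Mz -0.04 far [236.  233.9 230.8 228.6 226.8 226.  226.5 227.9 229.3 230.3 231.  232.9] near [296.  296.  296.  296.  296.  296.  296.  296.1 296.  296. ]
grip_force: 0.7
time: 22.97
position: [0.4845, -0.0295, 0.2652]
eef_rot: [-180.0, -0.0, 4.8]
contact_force: [1.2, 1.3, -2.7]
opening: 0.376
grip_force: 1.3
t 23.02 yaw 4.4 z 0.2652 Fz -1.3 Mz -0.06 far [234.7 231.9 229.4 227.2 225.5 225.6 225.9 227.4 228.5 229.3 230.8 232.1] near [296 296 296 296 296 296 296 296 296 296]
```

```bash
python3 -m jog '[[0,0,0,-0.08,0.0345],[0,0,0,-0.08,0.0345],[0,0,0,-0.074,0.0345],[0,0,0,0,0.0345],[0,0,0,0,0.0345]]'
python3 m.py
python3 -m jog '[[0,0,0,0,0.030],[0,0,0,0,0.030],[0,0,0,0,0.030],[0,0,0,0,0.030],[0,0,0,0,0.030]]' 12
python3 m.py
```

```text
time: 23.43
position: [0.4845, -0.0294, 0.2652]
eef_rot: [-180.0, -0.0, -8.2]
contact_force: [0.8, 1.3, -0.9]
opening: 0.383
grip_force: 0.8
t 23.48 yaw -8.2 z 0.2653 Fz -0.4 Mz 0.05 far [234.4 231.9 229.2 227.  225.4 225.3 225.9 227.2 228.6 229.3 230.8 232.2] near [296 296 296 296 296 296 296 296 296 296]
time: 23.9
position: [0.4845, -0.0295, 0.2653]
eef_rot: [-180.0, -0.0, -8.4]
contact_force: [0.7, 2.6, -1.0]
opening: 0.37
grip_force: 12.0
t 23.95 yaw -8.4 z 0.2653 Fz -1.5 Mz -0.02 far [234.3 231.9 229.3 227.1 225.4 225.3 226.  227.2 228.7 229.3 230.8 232.2] near [296 296 296 296 296 296 296 296 296 296]
```

The flats are jammed about 6° askew, so the knob is at about -242.6° absolute. I'll loosen, push on about 9° so the knob reaches its target, turn the tool back through the slack and squeeze flat.

```bash
python3 -m jog '[[0,0,0,0,0.0345],[0,0,0,0,0.0345],[0,0,0,-0.08,0.0345],[0,0,0,-0.08,0.0345],[0,0,0,0,0.0345]]'
python3 m.py
python3 -m jog '[[0,0,0,0,0.0355],[0,0,0,0.07,0.0355],[0,0,0,0.07,0.0355],[0,0,0,0,0.0355],[0,0,0,0,0.0355]]'
python3 m.py
python3 -m jog '[[0,0,0,0,0.030],[0,0,0,0,0.030],[0,0,0,0,0.030],[0,0,0,0,0.030],[0,0,0,0,0.030]]' 12
python3 m.py
```

```text
time: 24.37
position: [0.4845, -0.0295, 0.2652]
eef_rot: [-180.0, -0.0, -17.8]
contact_force: [1.0, 1.1, -1.7]
opening: 0.379
grip_force: 1.3
t 24.42 yaw -17.6 z 0.2652 Fz -1.8 Mz 0.05 far [234.1 231.8 229.2 227.2 225.4 225.8 226.  227.8 228.6 229.3 231.3 232.7] near [296 296 296 296 296 296 296 296 296 296]
time: 24.83
position: [0.4844, -0.0296, 0.2652]
eef_rot: [180.0, 0.0, -9.6]
contact_force: [-0.1, -0.4, -0.2]
opening: 0.388
grip_force: 0.0
t 24.88 yaw -9.7 z 0.2652 Fz -0.4 Mz 0.03 far [233.5 231.5 229.4 227.5 226.1 225.  224.8 225.9 227.2 228.9 230.9 233.2] near [296 296 296 296 296 296 296 296 296 296]
time: 25.3
position: [0.4845, -0.0294, 0.2652]
eef_rot: [-180.0, -0.0, -9.6]
contact_force: [-0.3, 3.2, -0.1]
opening: 0.349
grip_force: 12.0
t 25.35 yaw -9.6 z 0.2652 Fz 0.8 Mz -0.02 far [233.6 231.9 229.6 227.6 226.4 225.2 225.  225.9 227.2 228.8 230.7 233. ] near [296 296 296 296 296 296 296 296 296 296]
```

The knob is now gripped flat, with an opening of 31.8 mm, at 359.6° ±5° forward of the drop. One last look before handing in.

Run:
```python
from station import cams
import cv2,numpy as np
a=cams.capture("side")[150:270,190:330,::-1];b=cams.capture("wrist")[150:330,175:385,::-1]
r=lambda x:cv2.resize(cv2.convertScaleAbs(x,alpha=1.5),(400,343),interpolation=cv2.INTER_CUBIC)
cv2.imwrite("pics/end.png",np.hstack([r(a),r(b)]))
```

```text
(no output)
```

View pics/end.png

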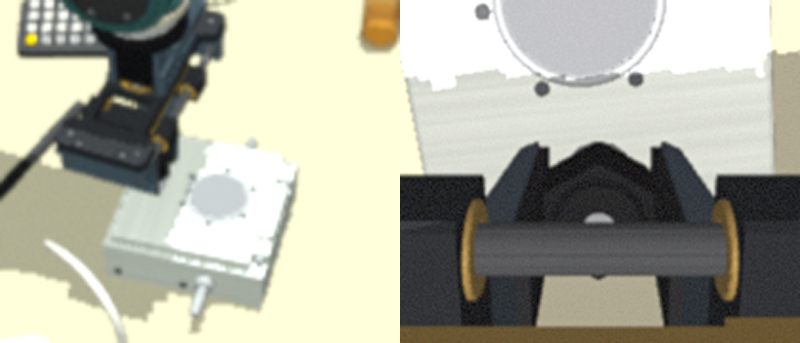

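The lid lies flat and shut on the block in the side view at (205,210). In the wrist view the knob is held squarely between the pads at (598,200), and the surroundings are undisturbed. I'm handing it in.

```bash
python3 -c "
from station import order
print(order.close_job())"
```

```text
the job is handed in; nothing more can be done
None
```

I've handed the job in after about 25 s of robot time: the lid is shut, and the screw was backed off to its drop and then turned forward one full turn (about 360° ±5°). The knob is still gripped at 12 N, and the glassware and bottles were left alone.

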